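# Turn a dome camera's cover onto its locating pin and press it home

## Robot

A 7-joint arm with a two-finger parallel gripper is mounted at the origin on the work surface. World frame = base frame: x ahead of the robot, y to its left, z up, the work surface at z = 0. Lengths are in m, angles in rad, forces in N, time in s.
With the tool pointing down it reaches from about 0.35 to 0.9 m from the base axis. Payload 7.2 kg.
Tool frame: the origin (TCP) lies midway between the tips of the shut fingers; the grasp point (between the pads) lies 19 mm behind it; z points along the fingers, y is the line along which they close (so a half turn about z gives the same grasp; the last joint's range is limited). The gripper opens to 88 mm and grips with 3 to 60 N. Pads are 20 mm wide; open, the fingers measure 115 mm over their backs; the gripper's body (75 mm by 178 mm) begins 61 mm behind the grasp point.
Start: joints at [-1.247, 0.411, -0.013, 1.596, 0.006, 1.134, -0.082], TCP at [0.239, 0.578, 0.223] pointing down, gripper open.
Joint ranges: [-2.95, 2.95], [-0.29, 1.99], [-1.47, 1.44], [0.14, 2.54], [-1.03, 4.17], [0.13, 1.85], [-2.86, 2.86]. Speed limits (rad/s): [2.39, 2.39, 3.01, 3.01, 3.14, 3.14, 3.14].

## Interface

Orientations are given as a unit quaternion [w, x, y, z].
In Python, from plant import monitor, imaging, hand_in gives the robot as it stands. The module is installed in compiled form; this text tells all that it offers.
- The arm moves only by the shell command python3 -m handwheel 'ROWS' [OPENING]. ROWS is JSON, a list of rows, each an object of numbers: "dx", "dy", "dz": the shift along the tool's x, y, z scaled (see below); "ax", "ay", "az": the turn, a rotation vector about the tool's x, y, z scaled (see below). A call has 1 to 10 rows; each row shifts and turns the commanded pose from where the row before left it, along the tool's axes as they then stand; what a row does not reach is not made up. The controller multiplies each number of a shift by 1 m and each number of a turn by 45 degrees. A row lasts 1/10 s, in which the tool goes at most 50 mm and 8.59 degrees, less where a joint would pass 70% of its speed; a pose out of reach is approached as far as the arm can. A call with a number of a shift or a turn outside -1 to 1 is refused whole. A call with a gripper value outside its range is refused whole. OPENING is the opening in per cent of the stroke, from 0 (shut) to 100 (fully open), set as the call begins (- or left out, the last holds). The fingers move at their own pace and stop on an object; the grip force is fixed at half the most. Time passes only in rows, so rows that do not move let the fingers close. It gives the time, the measured TCP pose, the force, the opening and the grip force at its end, in the units of the state.
- monitor.sense(): the state, without advancing time (a new reading comes with each control period).
- imaging.capture(name): name is "scene" or "top" or "wrist"; returns the picture (480x640x3 uint8, red, green, blue); there is no depth.
- imaging.camera_params(name): a dict with "camera_matrix" (3x3 intrinsics, pixels), "rvec" (rotation vector, rad) and "tvec" (3), from world to camera coordinates, as OpenCV has them. Camera axes: x right, y down, z forward; pixel columns grow to the right and rows downward; lengths in m; the calibration is good to about 2 mm. A picture is of the moment at which its call begins: read the wrist's pose just before it. camera_params takes no time and is no camera call; for the wrist camera it gives the pose at the moment of the call.
- hand_in(): hands the job in; it is judged then, once.
The state is a dict: "time": time; "joint_positions": joint angles; "qvel": joint speeds; "tau": joint torques, N m; "eef_pos": TCP position; "tcp_rot": TCP orientation; "ft_force": force on the tool from outside, world axes, zero at the start; "wrist_torque": the same for the moment, N m; "width": opening from 0.0 (shut) to 1.0 (fully open); "grasp_force": force on a finger pad.
Only numpy, scipy, OpenCV 4.12 (cv2) and the standard library are available. Lean on these libraries where they do the work, as an engineer would, in place of code of your own. Each camera call takes 0.05 s, during which the arm holds its last target. There are 200 camera calls.

## Task

The white cover of the dome security camera was set on the wrong way round and stands proud on the brass locating pin. Push it round with a fingertip against one of its screw ears, either way, until the notch in its rim comes over the pin, then press down on the white rim until the cover is fully home, and move clear. Never lift the cover off its base, keep everything off the clear bubble, and leave the other things on the desk where they are.

Things in the scene. Friction and masses are not known exactly. Their poses are not given: they have to be found in the camera images.
- camera: The camera's fixed white base, 136 mm across, screwed to a plywood board (210 x 190 x 18 mm) that cannot move. Origin on the turning axis at the board's top, 18 mm above the desk. A white cable-entry block (28 mm wide) sticks out along the base's +x to 94 mm from the axis, its top 38 mm above the desk, and ends in a black gland (to 114 mm).
- cover_axis (a point): The off-white cover: a disc 150 mm across, rim 12 mm thick, with a clear bubble in its middle. This point lies on its vertical turning axis at the height of the rim's flat top: 61 mm above the desk while the cover stands proud, 54 mm when home. The top is flat from 41 to 65 mm from the axis, then slopes down 6 mm to the edge at 75 mm.
- pin_top (a point): Rounded top of the fixed brass locating pin, 8 mm in diameter, 70 mm from the axis, 49 mm above the desk. It stands on the cable-entry block, the only thing that sticks out of the base. While the cover is proud its rim rests on the pin and hides it; the block shows where it is.
- notch (a point): The notch in the cover's rim, 12 mm wide, cut 12 mm deep inward from the edge, with a short black index line on the rim's top pointing at it; this point is in its middle, 70 mm from the axis, at the height of the rim's top. It must come straight over the pin.
- ear_a (a point): Middle of one of the two screw ears, off-white blocks with a steel screw head on top, 20 mm wide, 12 mm thick, sticking out of the cover's edge to 99 mm from the axis; this point is 87 mm from it, a quarter turn counter-clockwise (from above) from the notch. While proud, its underside is 49 mm above the desk, free beneath except at the cable-entry block.
- ear_b (a point): The other screw ear, just alike, a quarter turn clockwise from the notch.
- cover (a joint): Turn of the cover on its base, rad, counter-clockwise positive seen from above; no stops. The notch is over the pin at 0 and at every full turn (6.283). The gasket drags with about 0.1 N m and the cover stays where it is left. The pin has about 2 mm of play either side in the notch.
- cover_down (a joint): How far the cover has been pressed down, m: 0 standing proud on the pin, 0.007 fully home, negative if lifted. The gasket is tight: with the notch over the pin the cover does not drop by itself, it takes about 5 N, pressed anywhere on the rim, to push it down, and it stays where it is left. With the notch elsewhere it cannot go down.
- bubble: The clear bubble of the cover, 75 mm across (its black bezel 82 mm), 31 mm high; origin at the centre of its foot, as cover_axis. Not to be touched.
- screwdriver: Screwdriver with red handle, 190 mm, lying beside the board; leave alone.
- screw_dish: Aluminium dish with screws, 85 x 62 x 16 mm, beside the board; leave alone.
- marker: Blue marker with black cap, 135 mm long, 16 mm thick, lying on the robot's side of the board; leave alone.
- drink_can: Red drink can, 66 mm across, 114 mm high, origin under its centre; leave alone.
- water_bottle: Clear water bottle with blue label, 66 mm across, 205 mm high, origin under its centre; leave alone.
- tape_roll: Brown roll of packing tape lying flat, 100 mm across, 48 mm high; leave alone.
- mouse: Black computer mouse, 108 x 62 x 33 mm; leave alone.
- scanner: Grey and black hand-held scanner lying on its side, about 110 x 150 x 40 mm; leave alone.

How it is judged:
At the end, for the whole second after the job is handed in: The notch is over the pin within 4 mm, the cover is pressed down by at least 5.5 mm of its 7 mm and no longer turns, and each of the eight loose things is within 30 mm of where it began (horizontal distance between notch and pin_top below 0.004 m and value of joint cover_down above 0.0055 m and velocity of joint cover between -0.05 and 0.05 rad/s and distance of each of screwdriver, screw_dish, marker, drink_can, water_bottle, tape_roll, mouse, scanner from where it was at the start of the episode below 0.03 m); the robot touches nothing.
It fails at once if the cover was lifted more than 4 mm (value of joint cover_down below -0.004 m).
It fails at once if the clear bubble was touched (over 0.5 N) (contact force between any of the fingers, the arm and bubble above 0.5 N).
It fails at once if something else on the desk was moved more than 30 mm or tipped over (distance of any of screwdriver, screw_dish, marker, drink_can, water_bottle, tape_roll, mouse, scanner from where it was at the start of the episode above 0.03 m or angle between any of drink_can, water_bottle's own z axis and vertical above 0.5 rad).
It also fails if it takes over 54 s, if anything falls off the work surface, if the arm or the gripper's body presses on something with over 40 N, if the wrist force passes 120 N, or if a joint passes its speed limit or range.

## Working session

There is one attempt and no reset: what is moved stays moved. The work goes in short steps, Python scripts to look and compute and a shell command to move; the robot and the scene stay as the last step left them, time stands still between calls to the robot, and variables do not carry over. Pictures are saved under pics/ and viewed, at most 10 in all, crops included, and the job is handed in when it is done.

```bash
mkdir -p pics; python3 - <<'E'
from plant import monitor, imaging
import cv2
s=monitor.sense(); print(s['time'],s['eef_pos'],s['tcp_rot'],s['width'],s['ft_force'])
for n in('top','scene'):
    im=imaging.capture(n); cv2.imwrite(f'pics/{n}0.png',im[...,::-1])
    print(n,imaging.camera_params(n))
E
```

```text
0.0 [0.23852024 0.57717092 0.22183514] [-8.16686533e-05  1.94630205e-01  9.80876380e-01 -7.77029930e-04] 0.9997798576460077 [0.03576387 0.10101359 0.37256597]
top {'camera_matrix': array([[519.41605175,   0.        , 326.74228203],
       [  0.        , 519.41605175, 232.78382035],
       [  0.        ,   0.        ,   1.        ]]), 'rvec': array([ 2.14649376, -2.18359783,  0.12861437]), 'tvec': array([0.012089  , 0.56816047, 1.2232296 ])}
scene {'camera_matrix': array([[471.73731743,   0.        , 325.24889185],
       [  0.        , 471.73731743, 250.66318865],
       [  0.        ,   0.        ,   1.        ]]), 'rvec': array([ 1.73137127,  1.94226813, -0.67372304]), 'tvec': array([ 0.06071002, -0.42492125,  1.85328681])}
```

View pics/top0.png

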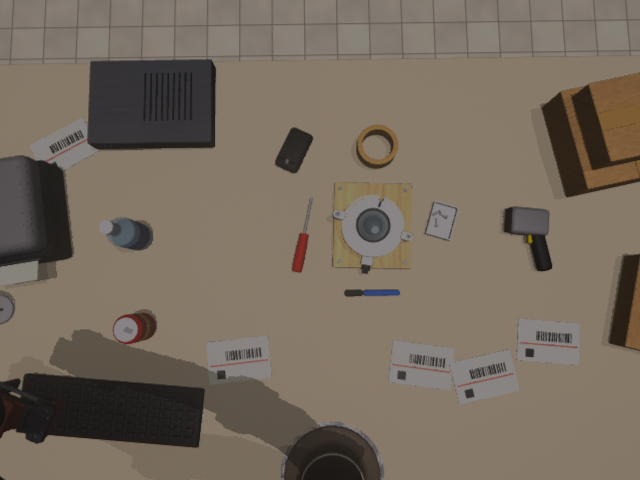

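View pics/scene0.png

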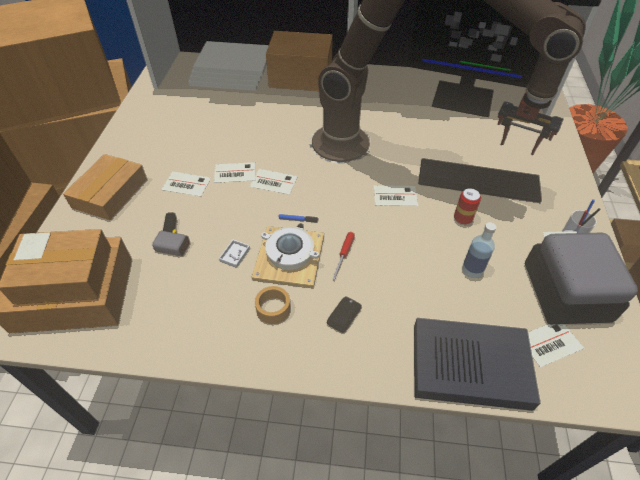

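The top view shows the cover centred near (373,226), its ears at (339,215) and (406,237), the index line and notch near (380,203), and the block and gland near (366,265), on the robot's side. The cover needs about half a turn. Next I'll measure positions.

```bash
cat > h.py <<'E'
import numpy as np, cv2
def ray(p,uv,z):
    K,r,t=p['camera_matrix'],p['rvec'],p['tvec']; R=cv2.Rodrigues(r)[0]
    d=R.T@np.linalg.solve(K,[uv[0],uv[1],1.]); c=-R.T@t
    return (c+d*(z-c[2])/d[2])
def proj(p,X): return cv2.projectPoints(np.array([X],float),p['rvec'],p['tvec'],p['camera_matrix'],None)[0].ravel()
E
python3 - <<'E'
from plant import imaging
from h import *
p=imaging.camera_params('top')
for n,uv,z in(('c',(373,226),.061),('earL',(339,215),.063),('earR',(406.5,237),.063),('idx',(380.5,203),.061),('gland',(365.5,268),.03),('block',(367,262),.038),('marker',(372,293),.016),('marker',(346,293),.016),('can',(128,328),.114)): print(n,ray(p,uv,z).round(4))
im=cv2.imread('pics/top0.png')[165:285,300:460]
cv2.imwrite('pics/c.png',cv2.resize(im,None,fx=5,fy=5,interpolation=cv2.INTER_CUBIC))
E
```

```text
c [ 0.5793 -0.1072  0.061 ]
earL [ 0.6067 -0.0272  0.063 ]
earR [ 0.5516 -0.1853  0.063 ]
idx [ 0.6341 -0.1266  0.061 ]
gland [ 0.4818 -0.0893  0.03  ]
block [ 0.4957 -0.0927  0.038 ]
marker [ 0.4218 -0.1046  0.016 ]
marker [ 0.4229 -0.0417  0.016 ]
can [0.3547 0.4456 0.114 ]
```

View pics/c.png

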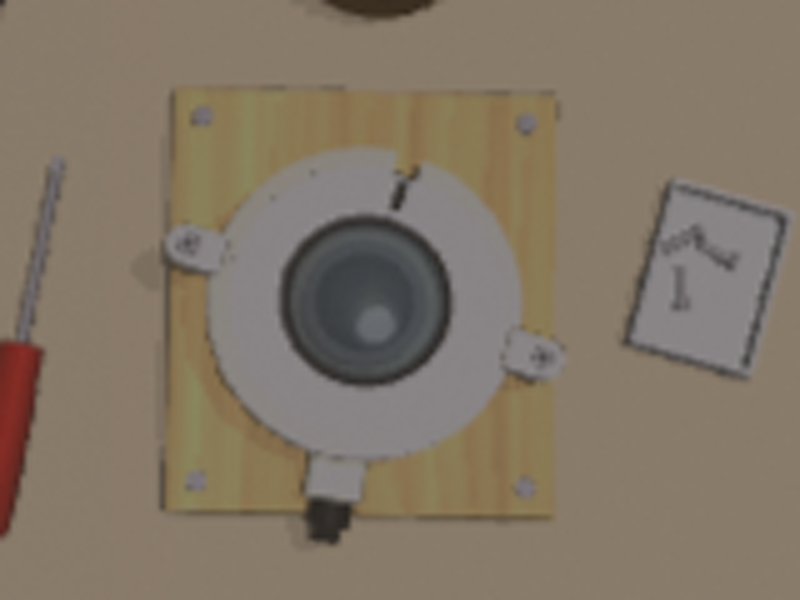

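The crop agrees. The axis is at about (0.580,-0.107). Ear_a is at 71°, the notch at -19.5° and the pin at 169.6°. I'll push ear_a clockwise by about 171° round the far side, keeping the tool's y axis radial to the cover.

```bash
python3 -m handwheel '[{"dx":-0.0388,"dy":-0.0294,"az":-0.0078},{"dx":-0.0388,"dy":-0.0294,"az":-0.0078},{"dx":-0.0388,"dy":-0.0294,"az":-0.0078},{"dx":-0.0388,"dy":-0.0294,"az":-0.0078},{"dx":-0.0388,"dy":-0.0294,"az":-0.0078},{"dx":-0.0388,"dy":-0.0294,"az":-0.0078},{"dx":-0.0388,"dy":-0.0294,"az":-0.0078},{"dx":-0.0388,"dy":-0.0294,"az":-0.0078},{"dx":-0.0388,"dy":-0.0294,"az":-0.0078},{"dx":-0.0388,"dy":-0.0294,"az":-0.0078}]' 0
python3 -m handwheel '[{"dx":-0.039,"dy":-0.029},{"dx":-0.039,"dy":-0.029},{"dx":-0.039,"dy":-0.029},{"dx":-0.0388,"dy":-0.029},{},{},{}]'
python3 - <<'E'
from plant import imaging,monitor
import cv2
s=monitor.sense();print(s['eef_pos'],s['tcp_rot'],s['width'],s['joint_positions'])
print(imaging.camera_params('wrist'))
cv2.imwrite('pics/w1.png',imaging.capture('wrist')[...,::-1])
E
```

```text
[0.23855971 0.5772036  0.22191179] [-8.22138299e-05  1.94667017e-01  9.80869134e-01 -6.97768673e-04] 1.0020075314833585 [-1.24716842  0.41180676 -0.01267516  1.59693536  0.0055964   1.13429121
 -0.08219689]
{'camera_matrix': array([[412.39136307,   0.        , 313.36647276],
       [  0.        , 412.39136307, 240.92038523],
       [  0.        ,   0.        ,   1.        ]]), 'rvec': array([-2.42130614, -1.62018594, -0.21526408]), 'tvec': array([-0.62424375, -0.03204552,  0.38914585])}validation failed for argument at $[0]...
validation failed for argument at $[0]...
```

View pics/w1.png

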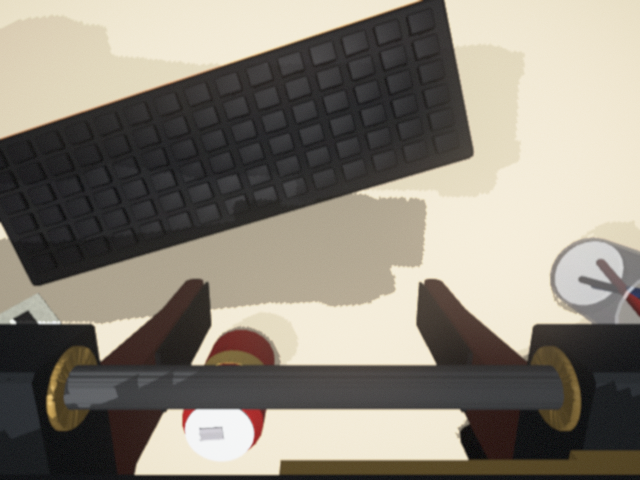

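The moves were refused and the arm hasn't moved; the wrist view still shows the keyboard and the can. I'll try again with all six keys in each row.

```bash
python3 -m handwheel '[{"dx":-0.0388,"dy":-0.0294,"dz":0,"ax":0,"ay":0,"az":-0.0078},{"dx":-0.0388,"dy":-0.0294,"dz":0,"ax":0,"ay":0,"az":-0.0078},{"dx":-0.0388,"dy":-0.0294,"dz":0,"ax":0,"ay":0,"az":-0.0078},{"dx":-0.0388,"dy":-0.0294,"dz":0,"ax":0,"ay":0,"az":-0.0078},{"dx":-0.0388,"dy":-0.0294,"dz":0,"ax":0,"ay":0,"az":-0.0078},{"dx":-0.0388,"dy":-0.0294,"dz":0,"ax":0,"ay":0,"az":-0.0078},{"dx":-0.0388,"dy":-0.0294,"dz":0,"ax":0,"ay":0,"az":-0.0078},{"dx":-0.0388,"dy":-0.0294,"dz":0,"ax":0,"ay":0,"az":-0.0078},{"dx":-0.0388,"dy":-0.0294,"dz":0,"ax":0,"ay":0,"az":-0.0078},{"dx":-0.0388,"dy":-0.0294,"dz":0,"ax":0,"ay":0,"az":-0.0078}]' 0
```

```text
time: 1.15
eef_pos: [0.4971, 0.163, 0.2227]
tcp_rot: [0.0, 0.164, 0.986, 0.0]
ft_force: [-0.6, 1.2, 0.1]
width: 0.125
grasp_force: 0.0
```

```bash
python3 -m handwheel '[{"dx":-0.034,"dy":-0.033,"dz":0,"ax":0,"ay":0,"az":0},{"dx":-0.034,"dy":-0.033,"dz":0,"ax":0,"ay":0,"az":0},{"dx":-0.034,"dy":-0.033,"dz":0,"ax":0,"ay":0,"az":0},{"dx":-0.034,"dy":-0.033,"dz":0,"ax":0,"ay":0,"az":0},{"dx":0,"dy":0,"dz":0,"ax":0,"ay":0,"az":0},{"dx":0,"dy":0,"dz":0,"ax":0,"ay":0,"az":0},{"dx":0,"dy":0,"dz":0,"ax":0,"ay":0,"az":0}]'
python3 - <<'E'
from plant import imaging,monitor
import cv2,pickle
s=monitor.sense();print(s['eef_pos'],s['tcp_rot'],s['width'],s['joint_positions'])
pickle.dump(imaging.camera_params('wrist'),open('w2.pkl','wb'))
cv2.imwrite('pics/w2.png',imaging.capture('wrist')[...,::-1])
E
```

```text
time: 1.85
eef_pos: [0.5818, -0.0029, 0.2223]
tcp_rot: [-0.0, 0.164, 0.986, 0.0]
ft_force: [0.5, 1.0, 0.7]
width: 0.005
grasp_force: 0.0
[ 0.58176102 -0.0029375   0.22228335] [-4.95963709e-04  1.63896956e-01  9.86477306e-01  2.56898947e-04] 0.004748584757824361 [-0.31324395  0.34247142  0.30636031  1.72125475 -0.11488526  1.09624767
  1.27061591]
```

View pics/w2.png

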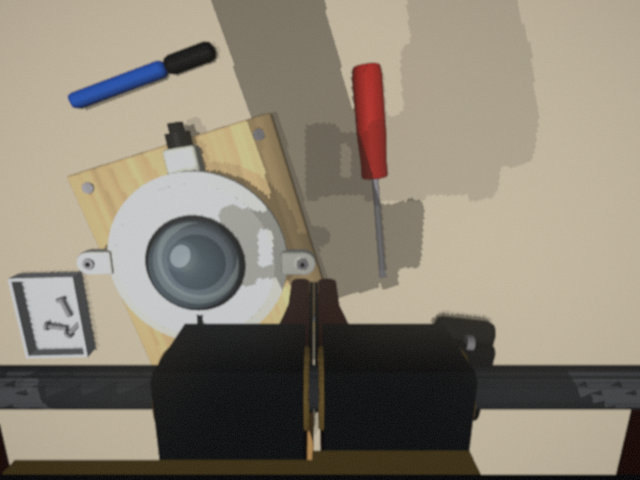

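The wrist view shows the whole cover. The ear screws are at (90,263) and (302,263), the bezel is centred near (196,261), the block is near (182,158), the gland end is near (178,126), and the index line is at (200,320).

```bash
python3 - <<'E'
from h import *
import pickle
p=pickle.load(open('w2.pkl','rb'))
im=cv2.imread('pics/w2.png')
# bezel: dark contour around the bubble
g=cv2.cvtColor(im,cv2.COLOR_BGR2GRAY); m=(g<90).astype('uint8')*255; m[:,:130]=0;m[:,255:]=0;m[:205]=0;m[312:]=0
cs=max(cv2.findContours(m,cv2.RETR_EXTERNAL,cv2.CHAIN_APPROX_NONE)[0],key=cv2.contourArea)
e=cv2.fitEllipse(cv2.convexHull(cs)); print(e)
a=ray(p,(302,263),.063);b=ray(p,(90,263),.063);c=ray(p,e[0],.061)
print(a,b,(a+b)/2,c,np.linalg.norm((a-b)[:2])/2)
c=(a+b)/2
ang=lambda q:np.degrees(np.arctan2(*(q-c)[1::-1]))
for n,uv,z in(('a',(302,263),.063),('b',(90,263),.063),('idx',(200,320),.061),('block',(182,160),.038),('gland',(178.5,128),.03)):
    q=ray(p,uv,z);print(n,q.round(4),ang(q))
E
```

```text
((195.19635009765625, 262.2736511230469), (91.38102722167969, 100.24560546875), 114.5362319946289)
[ 0.61129376 -0.02281723  0.063     ] [ 0.55522722 -0.18686448  0.063     ] [ 0.58326049 -0.10484086  0.063     ] [ 0.58288661 -0.10602352  0.061     ] 0.08668183046473121
a [ 0.6113 -0.0228  0.063 ] 71.13107519267017
b [ 0.5552 -0.1869  0.063 ] -108.86892480732983
idx [ 0.6321 -0.1226  0.061 ] -19.956167870216756
block [ 0.5025 -0.0904  0.038 ] 169.84103753869476
gland [ 0.4773 -0.0852  0.03  ] 169.49036316487417
```

```bash
python3 -m handwheel '[{"dx":-0.006,"dy":-0.004,"dz":0,"ax":0,"ay":0,"az":0},{"dx":0,"dy":0,"dz":0.04,"ax":0,"ay":0,"az":0},{"dx":0,"dy":0,"dz":0.04,"ax":0,"ay":0,"az":0},{"dx":0,"dy":0,"dz":0.04,"ax":0,"ay":0,"az":0},{"dx":0,"dy":0,"dz":0.034,"ax":0,"ay":0,"az":0},{"dx":0,"dy":0,"dz":0.02,"ax":0,"ay":0,"az":0},{"dx":0,"dy":0,"dz":0,"ax":0,"ay":0,"az":0},{"dx":0,"dy":0,"dz":0,"ax":0,"ay":0,"az":0},{"dx":0,"dy":0,"dz":0,"ax":0,"ay":0,"az":0}]'
```

```text
time: 2.8
eef_pos: [0.5878, -0.0097, 0.0502]
tcp_rot: [0.001, 0.164, 0.986, 0.0]
ft_force: [-0.9, -0.0, 0.9]
width: 0.009
grasp_force: 0.0
```

```bash
python3 -m handwheel '[{"dx":-0.006,"dy":0,"dz":0,"ax":0,"ay":0,"az":0},{"dx":-0.0097,"dy":0.0016,"dz":0,"ax":0,"ay":0,"az":0.1333},{"dx":-0.0097,"dy":0.0016,"dz":0,"ax":0,"ay":0,"az":0.1333},{"dx":-0.0097,"dy":0.0016,"dz":0,"ax":0,"ay":0,"az":0.1333},{"dx":-0.0097,"dy":0.0016,"dz":0,"ax":0,"ay":0,"az":0.1333},{"dx":-0.0097,"dy":0.0016,"dz":0,"ax":0,"ay":0,"az":0.1333},{"dx":-0.0097,"dy":0.0016,"dz":0,"ax":0,"ay":0,"az":0.1333},{"dx":-0.0097,"dy":0.0016,"dz":0,"ax":0,"ay":0,"az":0.1333},{"dx":-0.0097,"dy":0.0016,"dz":0,"ax":0,"ay":0,"az":0.1333}]'
cat > st.py <<'E'
from plant import monitor
from h import *
s=monitor.sense(); w,x,y,z=s['tcp_rot']; yaw=np.degrees(np.arctan2(1-2*x*x-2*z*z,2*(x*y-w*z)))
d=s['eef_pos'][:2]-[.583,-.105]; a=np.radians(yaw); u=np.array([np.cos(a),np.sin(a)]); t=np.array([-u[1],u[0]])
print(s['time'],s['eef_pos'].round(4),'yaw',yaw.round(2),'rad',(d@u).round(4),'tan',(d@t).round(4),'ang',np.degrees(np.arctan2(d[1],d[0])).round(2),'F',s['ft_force'].round(1),'j',s['joint_positions'].round(2))
E
python3 st.py
```

```text
time: 3.7
eef_pos: [0.6596, -0.0499, 0.0499]
tcp_rot: [0.001, 0.553, 0.833, 0.001]
ft_force: [-0.3, 1.1, -0.3]
width: 0.007
grasp_force: 0.7
3.7 [ 0.6596 -0.0499  0.0499] yaw 22.9 rad 0.092 tan 0.0209 ang 35.72 F [-0.3  1.1 -0.3] j [-0.31  0.69  0.47  1.68 -0.39  0.87  0.72]
```

```bash
python3 -m handwheel '[{"dx":-0.0097,"dy":0.0016,"dz":0,"ax":0,"ay":0,"az":0.1333},{"dx":-0.0097,"dy":0.0016,"dz":0,"ax":0,"ay":0,"az":0.1333},{"dx":-0.0097,"dy":0.0016,"dz":0,"ax":0,"ay":0,"az":0.1333},{"dx":-0.0097,"dy":0.0016,"dz":0,"ax":0,"ay":0,"az":0.1333},{"dx":-0.0097,"dy":0.0016,"dz":0,"ax":0,"ay":0,"az":0.1333},{"dx":-0.0097,"dy":0.0016,"dz":0,"ax":0,"ay":0,"az":0.1333},{"dx":-0.0097,"dy":0.0016,"dz":0,"ax":0,"ay":0,"az":0.1333},{"dx":-0.0097,"dy":0.0016,"dz":0,"ax":0,"ay":0,"az":0.1333},{"dx":-0.0097,"dy":0.0016,"dz":0,"ax":0,"ay":0,"az":0.1333},{"dx":-0.0097,"dy":0.0016,"dz":0,"ax":0,"ay":0,"az":0.1333}]'; python3 st.py
```

```text
time: 4.7
eef_pos: [0.6687, -0.144, 0.05]
tcp_rot: [0.0, 0.895, 0.446, 0.002]
ft_force: [1.9, 1.4, 0.3]
width: 0.007
grasp_force: 0.7
4.7 [ 0.6687 -0.144   0.05  ] yaw -37.08 rad 0.0919 tan 0.0206 ang -24.48 F [1.9 1.4 0.3] j [-0.32  0.79  0.73  1.63 -0.62  0.96 -0.02]
```

```bash
python3 -m handwheel '[{"dx":-0.0097,"dy":0.0016,"dz":0,"ax":0,"ay":0,"az":0.1333},{"dx":-0.0097,"dy":0.0016,"dz":0,"ax":0,"ay":0,"az":0.1333},{"dx":-0.0097,"dy":0.0016,"dz":0,"ax":0,"ay":0,"az":0.1333},{"dx":-0.0097,"dy":0.0016,"dz":0,"ax":0,"ay":0,"az":0.1333},{"dx":-0.0097,"dy":0.0016,"dz":0,"ax":0,"ay":0,"az":0.1333},{"dx":-0.0097,"dy":0.0016,"dz":0,"ax":0,"ay":0,"az":0.1333},{"dx":-0.0097,"dy":0.0016,"dz":0,"ax":0,"ay":0,"az":0.1333},{"dx":-0.0097,"dy":0.0016,"dz":0,"ax":0,"ay":0,"az":0.1333},{"dx":0,"dy":0,"dz":0,"ax":0,"ay":0,"az":0},{"dx":0,"dy":0,"dz":0,"ax":0,"ay":0,"az":0}]'; python3 st.py; python3 - <<'E'
from plant import imaging
import cv2,pickle
pickle.dump(imaging.camera_params('wrist'),open('w3.pkl','wb'))
cv2.imwrite('pics/w3.png',imaging.capture('wrist')[...,::-1])
im=imaging.capture('top');cv2.imwrite('pics/t3.png',im[...,::-1])
E
```

```text
time: 5.7
eef_pos: [0.6106, -0.1946, 0.0493]
tcp_rot: [-0.0, 0.999, 0.046, 0.001]
ft_force: [0.1, 0.9, 0.6]
width: 0.007
grasp_force: 0.0
5.7 [ 0.6106 -0.1946  0.0493] yaw -84.69 rad 0.0918 tan 0.0192 ang -72.87 F [0.1 0.9 0.6] j [-0.36  0.82  0.93  1.75 -0.78  0.99 -0.6 ]
```

View pics/w3.png

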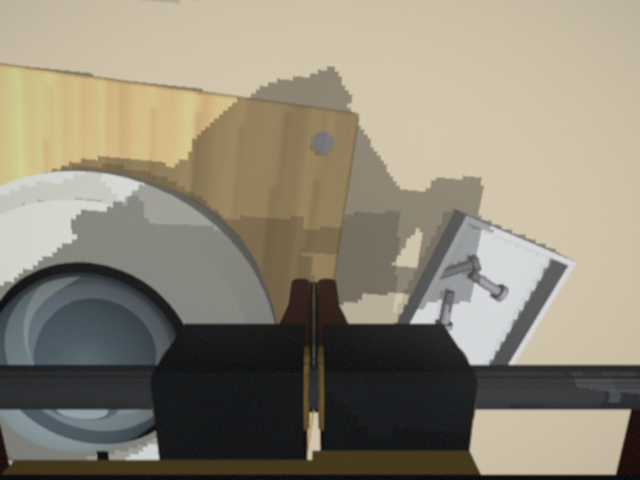

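The wrist view, now close up, shows the board corner, the dish and the index line near (103,455). No ear shows beside the fingertip, so I'll check the top view.

```bash
python3 - <<'E'
import cv2
im=cv2.imread('pics/t3.png')[165:285,300:460]
cv2.imwrite('pics/c3.png',cv2.resize(im,None,fx=5,fy=5,interpolation=cv2.INTER_CUBIC))
E
```

```text
(no output)
```

View pics/c3.png

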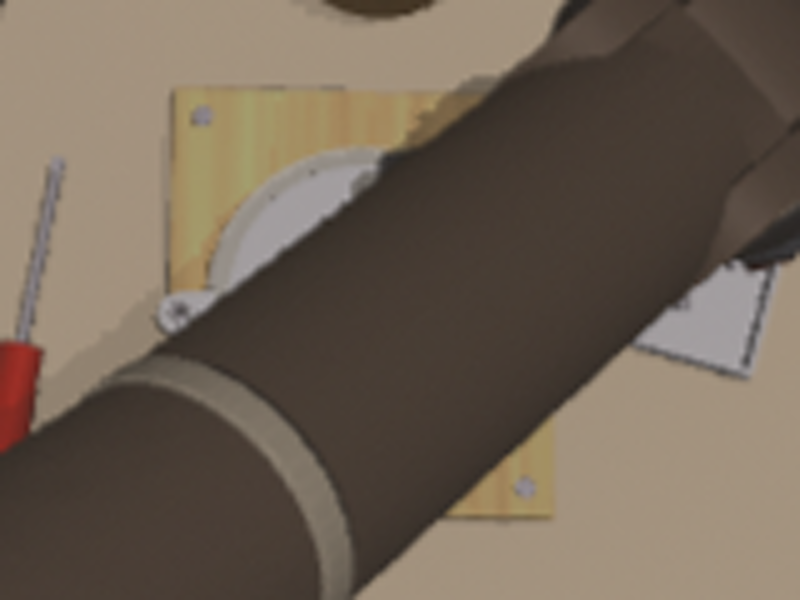

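The top crop shows an ear near (180,310), at about 92°. That matches ear_b after roughly 160° of clockwise turn. The wrist image's "up" is tool +x, so the index line at the bottom is now on the robot's side, as wanted. I'll work out the angle from both views.

```bash
python3 - <<'E'
from plant import imaging
from h import *
import pickle
c=np.array([.583,-.105])
ang=lambda q:np.degrees(np.arctan2(q[1]-c[1],q[0]-c[0]))
p=imaging.camera_params('top')
q=ray(p,(336.0,227.2),.063);print(q,ang(q))
q=ray(p,(337.8,213.6),.063);print('start',q,ang(q))
p=pickle.load(open('w3.pkl','rb'))
for uv in((103,452),(103,459)):
    q=ray(p,uv,.061);print(q,ang(q),np.hypot(*(q[:2]-c)))
E
```

```text
[ 0.57767964 -0.01955185  0.063     ] 93.5628752788375
start [ 0.61005679 -0.02444318  0.063     ] 71.43423601001493
[ 0.53749985 -0.10927761  0.061     ] -174.62922685535545 0.045700782949907655
[ 0.53376911 -0.10913156  0.061     ] -175.20285641480694 0.04940395308488234
```

```bash
python3 -m handwheel '[{"dx":-0.0097,"dy":0.0016,"dz":0,"ax":0,"ay":0,"az":0.1333},{"dx":-0.0097,"dy":0.0016,"dz":0,"ax":0,"ay":0,"az":0.1333},{"dx":0,"dy":0,"dz":0,"ax":0,"ay":0,"az":0},{"dx":0,"dy":0,"dz":0,"ax":0,"ay":0,"az":0}]'; python3 st.py
python3 -m handwheel '[{"dx":0.005,"dy":0,"dz":0,"ax":0,"ay":0,"az":0},{"dx":0,"dy":0,"dz":-0.045,"ax":0,"ay":0,"az":0},{"dx":0,"dy":-0.045,"dz":-0.045,"ax":0,"ay":0,"az":0},{"dx":0.045,"dy":-0.02,"dz":-0.045,"ax":0,"ay":0,"az":0},{"dx":0.045,"dy":-0.02,"dz":-0.045,"ax":0,"ay":0,"az":0},{"dx":-0.045,"dy":0,"dz":0,"ax":0,"ay":0,"az":0},{"dx":-0.045,"dy":0,"dz":0,"ax":0,"ay":0,"az":0},{"dx":-0.045,"dy":0,"dz":0,"ax":0,"ay":0,"az":0},{"dx":-0.045,"dy":0,"dz":0,"ax":0,"ay":0,"az":0},{"dx":-0.03,"dy":0,"dz":0,"ax":0,"ay":0,"az":0}]'
python3 -m handwheel '[{"dx":0,"dy":0,"dz":0,"ax":0,"ay":0,"az":0},{"dx":0,"dy":0,"dz":0,"ax":0,"ay":0,"az":0},{"dx":0,"dy":0,"dz":0,"ax":0,"ay":0,"az":0}]';python3 st.py; python3 - <<'E'
from plant import imaging
import cv2,pickle
pickle.dump(imaging.camera_params('wrist'),open('w4.pkl','wb'))
cv2.imwrite('pics/w4.png',imaging.capture('wrist')[...,::-1])
E
```

```text
time: 6.2
eef_pos: [0.591, -0.1985, 0.0487]
tcp_rot: [0.0, 0.998, -0.058, 0.0]
ft_force: [0.5, -0.7, -1.1]
width: 0.004
grasp_force: 0.0
6.2 [ 0.591  -0.1985  0.0487] yaw -96.65 rad 0.0919 tan 0.0188 ang -85.09 F [ 0.5 -0.7 -1.1] j [-0.39  0.83  0.98  1.8  -0.82  0.99 -0.74]
time: 7.2
eef_pos: [0.4595, -0.1172, 0.1961]
tcp_rot: [-0.0, 0.998, -0.059, -0.001]
ft_force: [0.4, 0.2, 1.0]
width: 0.011
grasp_force: 0.0
time: 7.5
eef_pos: [0.4634, -0.1173, 0.1969]
tcp_rot: [0.0, 0.998, -0.059, 0.001]
ft_force: [0.2, 0.1, 0.6]
width: 0.007
grasp_force: 0.0
7.5 [ 0.4634 -0.1173  0.1969] yaw -96.78 rad 0.0264 tan -0.1173 ang -174.11 F [0.2 0.1 0.6] j [-0.88  0.45  1.36  2.03 -0.51  1.07 -0.97]
```

View pics/w4.png

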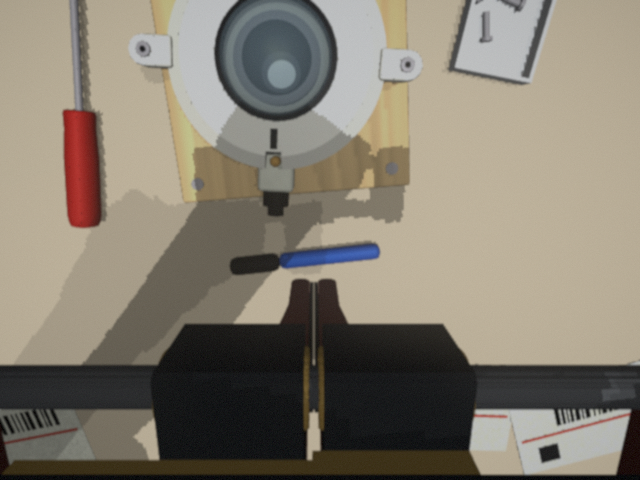

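The notch is now close to the pin. The pin shows brass at (275,160), the index line runs from (274,130) to (274,148), and the ear screws are at (144,49) and (407,65).

```bash
python3 - <<'E'
from h import *
import pickle
p=pickle.load(open('w4.pkl','rb')); im=cv2.imread('pics/w4.png').astype(int)
r=lambda uv,z:ray(p,uv,z)[:2]
a=r((407.5,64.5),.063);b=r((144,48.5),.063);c=(a+b)/2
ang=lambda q:np.degrees(np.arctan2(q[1]-c[1],q[0]-c[0]))
sub=im[148:172,262:290]; m=(sub[...,2]-sub[...,0]>40); ys,xs=np.nonzero(m); pin=(xs.mean()+262,ys.mean()+148); print(pin,m.sum())
g=im[126:151,264:286].sum(2)<200; ys,xs=np.nonzero(g); idx=(xs.mean()+264,ys.mean()+126);print(idx,g.sum())
print(c,'ears',ang(a),ang(a)-90,'pin',ang(r(pin,.049)),np.hypot(*(r(pin,.049)-c)),'idx',ang(r(idx,.061)),'gland',ang(r((275,213),.03)),'block',ang(r((276,190),.038)))
big=im[110:200,215:335].astype('uint8');cv2.imwrite('pics/c4.png',cv2.resize(big,None,fx=6,fy=6,interpolation=cv2.INTER_CUBIC))
E
```

```text
(np.float64(274.66101694915255), np.float64(160.88135593220338)) 59
(np.float64(273.1276595744681), np.float64(138.20212765957447)) 94
[ 0.58364483 -0.10719868] ears -99.98402218705583 -189.9840221870558 pin 169.85062518464065 0.06920896439336285 idx 169.24557546487534 gland 169.87100082751024 block 170.37574280968317
```

View pics/c4.png

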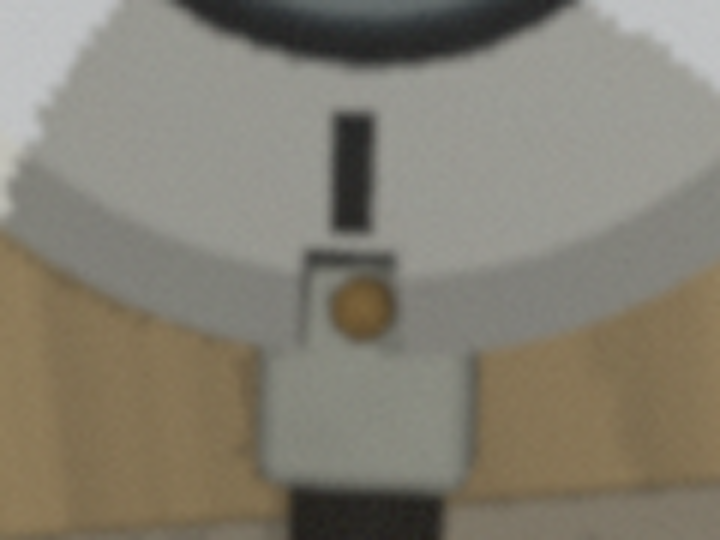

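Allowing for parallax, the pin sits about 0.6 mm from the middle of the notch. The ears put the notch at 170.0° and the pin is at 169.85°. Next I'll press on the rim at a radius of about 60 mm, on the pin side.

```bash
python3 -m handwheel '[{"dx":0.029,"dy":-0.0145,"dz":0,"ax":0,"ay":0,"az":0},{"dx":0.029,"dy":-0.0145,"dz":0,"ax":0,"ay":0,"az":0},{"dx":0,"dy":0,"dz":0,"ax":0,"ay":0,"az":0},{"dx":0,"dy":0,"dz":0.04,"ax":0,"ay":0,"az":0},{"dx":0,"dy":0,"dz":0.04,"ax":0,"ay":0,"az":0},{"dx":0,"dy":0,"dz":0.03,"ax":0,"ay":0,"az":0},{"dx":0,"dy":0,"dz":0.015,"ax":0,"ay":0,"az":0},{"dx":0,"dy":0,"dz":0,"ax":0,"ay":0,"az":0},{"dx":0,"dy":0,"dz":0,"ax":0,"ay":0,"az":0}]'; python3 st.py
```

```text
time: 8.45
eef_pos: [0.5234, -0.0964, 0.0723]
tcp_rot: [0.0, 0.998, -0.06, 0.0]
ft_force: [0.8, 0.3, 0.9]
width: 0.003
grasp_force: 0.0
8.45 [ 0.5234 -0.0964  0.0723] yaw -96.93 rad -0.0014 tan -0.0602 ang 171.76 F [0.8 0.3 0.9] j [-0.65  0.68  1.06  2.01 -0.77  0.91 -0.87]
```

```bash
python3 -m handwheel '[{"dx":0,"dy":0,"dz":0.008,"ax":0,"ay":0,"az":0},{"dx":0,"dy":0,"dz":0.003,"ax":0,"ay":0,"az":0},{"dx":0,"dy":0,"dz":0.002,"ax":0,"ay":0,"az":0},{"dx":0,"dy":0,"dz":0.002,"ax":0,"ay":0,"az":0},{"dx":0,"dy":0,"dz":0,"ax":0,"ay":0,"az":0}]'; python3 -m handwheel '[{"dx":0,"dy":0,"dz":0.002,"ax":0,"ay":0,"az":0},{"dx":0,"dy":0,"dz":0.001,"ax":0,"ay":0,"az":0},{"dx":0,"dy":0,"dz":0,"ax":0,"ay":0,"az":0}]'
```

```text
time: 8.95
eef_pos: [0.5235, -0.0954, 0.057]
tcp_rot: [-0.0, 0.998, -0.06, 0.001]
ft_force: [0.2, 1.2, 3.4]
width: -0.0
grasp_force: 1.6
time: 9.25
eef_pos: [0.5234, -0.0954, 0.0541]
tcp_rot: [-0.0, 0.998, -0.06, 0.001]
ft_force: [-1.5, 0.9, 7.0]
width: 0.006
grasp_force: 3.3
```

```bash
python3 -m handwheel '[{"dx":0,"dy":0,"dz":0.001,"ax":0,"ay":0,"az":0},{"dx":0,"dy":0,"dz":0.001,"ax":0,"ay":0,"az":0},{"dx":0,"dy":0,"dz":0,"ax":0,"ay":0,"az":0}]'
```

```text
time: 9.55
eef_pos: [0.5232, -0.0956, 0.0533]
tcp_rot: [-0.001, 0.998, -0.06, 0.001]
ft_force: [-5.7, 3.2, 23.1]
width: 0.005
grasp_force: 12.0
```

The cover has bottomed out: 23 N with the tip at 53 mm. I'll retreat straight up, then over to the robot's side, and check.

```bash
python3 -m handwheel '[{"dx":0,"dy":0,"dz":-0.01,"ax":0,"ay":0,"az":0},{"dx":0,"dy":0,"dz":-0.045,"ax":0,"ay":0,"az":0},{"dx":0,"dy":0,"dz":-0.045,"ax":0,"ay":0,"az":0},{"dx":0,"dy":0,"dz":-0.045,"ax":0,"ay":0,"az":0},{"dx":-0.03,"dy":0.015,"dz":0,"ax":0,"ay":0,"az":0},{"dx":-0.03,"dy":0.015,"dz":0,"ax":0,"ay":0,"az":0},{"dx":0,"dy":0,"dz":0,"ax":0,"ay":0,"az":0},{"dx":0,"dy":0,"dz":0,"ax":0,"ay":0,"az":0},{"dx":0,"dy":0,"dz":0,"ax":0,"ay":0,"az":0}]'; python3 - <<'E'
from plant import imaging
import cv2
im=imaging.capture('wrist')[...,::-1]
cv2.imwrite('pics/w5.png',im)
E
```

```text
time: 10.45
eef_pos: [0.4605, -0.1176, 0.1966]
tcp_rot: [-0.0, 0.998, -0.06, 0.0]
ft_force: [-0.3, -0.4, 0.0]
width: 0.005
grasp_force: 0.0
```

View pics/w5.png

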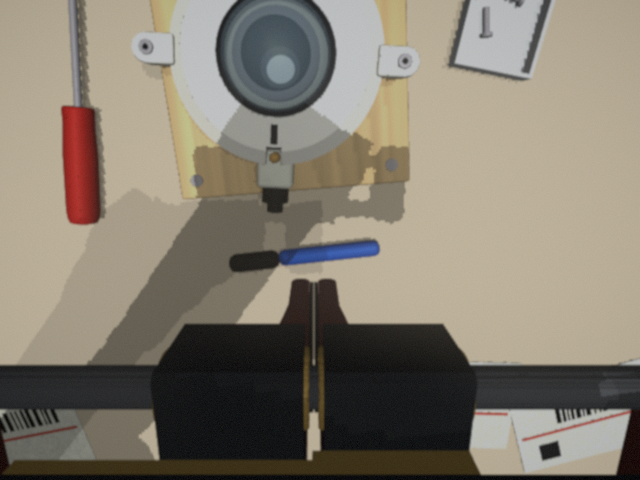

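The pin sits in the notch at (275,157). The cover looks lower than before: the ear screws are now 259 px apart, down from 264. Everything else is in place.

```bash
python3 -c "
from plant import hand_in
print(hand_in())"
```

```text
the job is handed in; nothing more can be done
None
```

I turned the cover about 171° clockwise until its notch was over the pin, pressed it down until it bottomed out, moved the arm clear and handed the job in; the hand-in gave no verdict.

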